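# Serve the covered bread roll with the tongs

## Robot

A 6-joint arm with a two-finger parallel gripper is mounted at the origin on the work surface. World frame = base frame: x ahead of the robot, y to its left, z up, the work surface at z = 0. Lengths are in m, angles in degrees, forces in N, time in s.
With the tool pointing down it reaches from about 0.3 to 0.75 m from the base axis. Payload 8.5 kg.
Tool frame: the origin (TCP) lies at the very end of the fingers, on their centre line; the grasp point (between the pads) lies 19 mm behind it; z points along the fingers, y is the line along which they close (so a half turn about z gives the same grasp; the last joint's range is limited). The gripper opens to 85 mm and grips with 20 to 120 N. Pads are 22 mm wide; open, the fingers measure 114 mm over their backs; the gripper's body (76 mm by 85 mm) begins 54 mm behind the grasp point. The pads swing forward as they close: fully open they stand 13 mm farther back than shut.
Start: joints at [-12.336, 21.807, 74.336, -0, 83.858, -12.336], TCP at [0.55, 0, 0.231] pointing down, gripper open.
Joint ranges: [-178.18, 178.18], [-50.72, 133.34], [12.68, 142.11], [-81.47, 261.47], [9.98, 163.14], [-165.26, 165.26]. Speed limits (degrees/s): [136.94, 136.94, 180, 180, 180, 180].

## Interface

Orientations are given as a 3x3 rotation matrix whose columns are the frame's x, y, z axes.
In Python, from rig import observe, cams, ticket gives the robot as it stands.
- The arm moves only by the tool move_arm, never from a script. Its arguments are lists of equal length, an entry for each row: "jaw": the finger opening in cm, from 0 to 8.54; "dp": the shift along the tool's x, y, z in cm, a list of three; "turn": the turn, a rotation vector about the tool's x, y, z in rad, a list of three. In form: {"jaw": [jaw, ...], "dp": [[tx, ty, tz], ...], "turn": [[wx, wy, wz], ...]}. A call has 1 to 12 rows; each row shifts and turns the commanded pose from where the row before left it, along the tool's axes as they then stand; what a row does not reach is not made up. A row lasts 1/12 s, in which the tool goes at most 41.7 mm and 7.16 degrees, less where a joint would pass 70% of its speed; a pose out of reach is approached as far as the arm can. A call is refused whole if a number of a shift passes 4.17 or a number of a turn 0.125, either way. A call with a gripper value outside its range is refused whole. The fingers move at their own pace and stop on an object; "force" is the grip in N (left out, the last holds). Time passes only in rows, so rows that do not move let the fingers close. It gives the time, the measured TCP pose, the force, the opening and the grip force at its end, in the units of the state.
- observe(): the state, without advancing time (a new reading comes with each control period).
- cams.get_image(name): name is "scene" or "side" or "wrist"; returns (picture, depth): 420x560x3 uint8, red, green, blue; 420x560 float32, m along the optical axis (not along the pixel's ray), 0 where there is no reading.
- cams.calibration(name): a dict with "vertical_fov" (degrees; the focal length in pixels is half the picture's height over the tangent of half this angle, whatever the lens; pixels are square), "cx", "cy" (the principal point, pixels), "view" (4x4, takes a point from world to camera coordinates); the wrist camera has in their place "tool_from_camera" (4x4, takes a point from camera to tool coordinates, whose origin is the TCP and whose axes are the flange's). Camera axes: x right, y up, looking along -z (the intrinsics and any distortion apply to the point x, -y, -z); pixel columns grow to the right and rows downward; lengths in m; the calibration is good to about 2 mm. A picture is of the moment at which its call begins: read the wrist's pose just before it. calibration takes no time and is no camera call.
- ticket.close_job(): hands the job in; it is judged then, once.
Trained networks look in the newest picture that a camera, given by its name, has taken for a name from the list of things; names that differ only in an ending like _2 or _b are one class to them, and where a whole thing is asked for, a point or a joint stands for the part that bears it (a point fixed in the world has none). Each returns a list of dicts, best first, with "p" (0 to 1); they miss things now and then, are a little off and sometimes report something else, mostly with a low value. They report only what shows in the picture. A call takes as long as a camera call. They do not tell look-alikes from the thing itself.
- cams.spot_in(camera, query): "box" ([centre column, centre row, width, height] as shares, 0 to 1, of the picture: columns of its width, rows of its height, round what is visible of it).
- cams.outline_of(camera, query): "mask" (420x560 bool, what is visible of it) and "box" ([centre column, centre row, width, height] as shares, 0 to 1, of the picture: columns of its width, rows of its height, round what is visible of it).
- cams.mark_of(camera, query): "location" ([column, row] as shares, 0 to 1, of the picture: columns of its width, rows of its height: a listed point, or the origin of a listed thing).
The state is a dict: "time_s": time; "q": joint angles; "qvel": joint speeds; "joint_efforts": joint torques, N m; "position": TCP position; "tool_rot": TCP orientation; "ft_force": force on the tool from outside, world axes, zero at the start; "wrist_torque": the same for the moment, N m; "grip_width": finger opening in m; "gripper_force": force on a finger pad.
Only numpy, scipy, OpenCV 4.12 (cv2) and the standard library are available. Lean on these libraries where they do the work, as an engineer would, in place of code of your own. Each camera call takes 0.05 s, during which the arm holds its last target. There are 200 camera calls.

## Task

Lift the clear cover off the bread roll on the wooden board and stand it upright, wholly on the empty cork mat. Then pick up the steel kitchen tongs, close their jaws on the roll and lift it more than 10 cm above the counter, without touching the roll with the gripper itself, dropping it on the counter or disturbing the other things. The job ends holding: finish while the tongs, gripped and squeezed, keep the roll still in the air.

Things in the scene. Friction and masses are not known exactly. Their poses are not given: they have to be found in the camera images.
- board: round wooden serving board, fixed to the counter, 180 mm across and 15 mm thick; origin at the centre of its underside, on the counter. The roll stands within 13 mm of its middle, under the cover.
- mat: round cork mat, fixed to the counter, empty, 210 mm across and 4 mm thick; origin at the centre of its underside. It lies beside the board, to its left or right of it.
- dome: clear plastic cover, an upside-down bowl open below, 132 mm across, walls 4 mm, its top 88 mm above its rim, with a dark wooden knob on top; about 0.22 kg, stands loose on the board over the roll. Origin at the centre of its open underside; z is its axis, up.
- dome_knob (a point): middle of the cover's round wooden knob, on the axis, 105 mm above the rim; the knob is 28 mm across at this height, on a neck 18 mm across, and ends 118 mm above the rim.
- roll_center (a point): centre of the round bread roll, 48 mm across at half height and 42 mm high, about 35 g, standing on the board under the cover; 21 mm above its flat underside.
- roll: the same bread roll; origin at the centre of its underside, z up.
- tongs: steel kitchen tongs with black grips, lying flat on the counter, 235 mm long, 28 mm high, about 0.12 kg; two arms hinged at the rear end and sprung apart, opening in the plane of the counter. Origin on the centre line half-way between the black grips, at the underside; x points along the centre line to the jaws, z up; the hinge is at x = -100 mm, the middle of the jaws at x = +100 mm, the jaw tips at x = +125 mm.
- tongs_grip (a point): point half-way between the two black grips and half-way up them (14 mm above the tongs' underside): the place to take the tongs, squeezing the grips towards each other across the tongs. Axes as the tongs'. The grips run from x = -40 to +45 mm and measure 55 mm over their outer faces here at rest, about 36 mm when the jaws hold the roll. Each must be pressed with about 5 N to start closing and 9 N when the jaws meet the roll.
- tongs_jaw (a point): point half-way between the jaws and half-way up them, 100 mm ahead of tongs_grip. Axes as the tongs'. The jaws are slightly hollow, 50 mm long and 28 mm high, stand about 89 mm apart at rest in the middle (75 mm at their rear ends) and come about 40 mm closer per 0.1 rad of tong_left.
- tong_left (a joint): angle by which each arm of the tongs has been squeezed inwards (the arms move together): 0 at rest, fully open; about 0.1 rad when the jaws touch the roll; at most 0.18. Springs push it back to 0. Squeezed only lightly (0.02 to 0.04) the tongs can be carried with the jaws still open.
- spatula: loose wooden-handled spatula lying on the counter beside the tongs, either side; not used. Origin at its underside.
- mug: white mug, 80 mm across, 90 mm high; not used.
- oil: amber glass oil bottle, 60 mm across, 200 mm high; not used.
- bowl: small white bowl, 90 mm across, 45 mm high; not used.
- tin: plain tin can, 70 mm across, 100 mm high; not used.
- salt: small glass salt jar, 44 mm across, 75 mm high; not used.
Things that resemble listed ones, but are neither listed nor needed, are in the scene too. What is shaped like the dome but orange is not meant. Of the things that look like the mat, take the one that is farthest to the robot's left at the start.

How it is judged (in metres and radians):
On the way, in this order (a step that is already met when the one before it is completed fails the run):
1. the cover stands upright and released, wholly on the cork mat (horizontal distance between dome and mat below 0.042 m and height (world z) of dome below 0.01 m and angle between dome's own z axis and vertical below 0.1 rad and contact force between the fingers and dome below 0.2 N), for 0.2 s.
2. the tongs are gripped and lifted off the counter (height (world z) of tongs_grip above 0.024 m and contact force between the fingers and tongs above 1 N), for 0.2 s.
At the end, for the whole second after the job is handed in: The gripped tongs press on the roll, held still with its centre within 35 mm of the jaws' middle and over 100 mm above the counter, touched by neither gripper, arm nor cover; the cover stands upright on the cork mat, its axis within 42 mm of the mat's centre (height (world z) of roll_center above 0.1 m and distance between roll_center and tongs_jaw below 0.035 m and contact force between tongs and roll above 0.5 N and contact force between the fingers and tongs above 2 N and value of joint tong_left above 0.05 rad and contact force between each of the arm, the fingers and roll below 0.2 N and contact force between dome and roll below 0.1 N and linear speed of roll below 0.05 m/s and horizontal distance between dome and mat below 0.042 m and height (world z) of dome below 0.01 m and angle between dome's own z axis and vertical below 0.1 rad); the arm keeps its last pose, push and grip.
It fails at once if the gripper itself touches the roll (contact force between the fingers and roll above 0.5 N).
It fails at once if the roll is dropped on the counter (height (world z) of roll_center below 0.029 m).
It fails at once if the cover is tipped over (angle between dome's own z axis and vertical above 0.7 rad).
It fails at once if another thing on the counter is disturbed by more than 30 mm (distance of any of spatula, mug, oil, bowl, tin, salt from where it was at the start of the episode above 0.03 m).
It also fails if it takes over 67 s, if anything falls off the work surface, if the arm or the gripper's body presses on something with over 40 N, if the wrist force passes 120 N, or if a joint passes its speed limit or range.

## Working session

There is one attempt and no reset: what is moved stays moved. The work goes in short steps, Python scripts to look and compute and a tool call to move; the robot and the scene stay as the last step left them, time stands still between calls to the robot, and variables do not carry over. Pictures are saved under pics/ and viewed, at most 11 in all, crops included, and the job is handed in when it is done.

Besides the shell and the picture viewer there is one more tool, called as name(argument=value, ...), one argument or row to a line, values as JSON. move_arm: Moves the arm, as the interface text tells. Its arguments: {"type":"object","properties":{"jaw":{"type":"array","items":{"type":"number"}},"dp":{"type":"array","items":{"type":"array","items":{"type":"number"}}},"turn":{"type":"array","items":{"type":"array","items":{"type":"number"}}},"force":{"type":"number"}},"required":["jaw","dp","turn"]}

```bash
mkdir -p pics; ls; cat > h.py <<'E'
import numpy as np, cv2
from rig import observe, cams, ticket
def cal(n):
    c=cams.calibration(n); f=210/np.tan(np.radians(c["vertical_fov"])/2)
    if n=="wrist":
        s=observe(); T=np.eye(4); T[:3,:3]=np.array(s["tool_rot"]).reshape(3,3); T[:3,3]=s["position"]
        M=T@np.array(c["tool_from_camera"])
    else: M=np.linalg.inv(np.array(c["view"]))
    return f,c["cx"],c["cy"],M
def ray(n,u,v,C=None):
    f,cx,cy,M=C or cal(n)
    return M[:3,3],M[:3,:3]@np.array([(u-cx)/f,-(v-cy)/f,-1])
def atz(n,u,v,z,C=None):
    o,d=ray(n,u,v,C); return o+d*(z-o[2])/d[2]
def cloud(n,D,C=None):
    f,cx,cy,M=C or cal(n); v,u=np.mgrid[:420,:560]
    P=np.stack([(u-cx)/f*D,-(v-cy)/f*D,-D],-1); return P@M[:3,:3].T+M[:3,3]
def save(n,name):
    im,D=cams.get_image(n); cv2.imwrite("pics/"+name,im[:,:,::-1]); return im,D
E
python3 - <<'E'
from h import *
print({k:cams.calibration("scene")[k] for k in cams.calibration("scene")})
ims=[]
for n in("scene","side"):
    im,D=cams.get_image(n); C=cal(n); cv2.imwrite(f"pics/{n}0.png",im[:,:,::-1])
    for q,z in(("dome",.015),("dome_knob",.12),("mat",0),("board",0),("tongs_grip",.014),("tongs_jaw",.014),("tongs",0),("spatula",0),("roll_center",.036)):
        for r in cams.mark_of(n,q)[:4]:
            l=r["location"]; u,v=l[0]*560,l[1]*420
            print(n,q,round(r["p"],2),int(u),int(v),atz(n,u,v,z,C).round(3))
E
```

```text
pics
{'vertical_fov': 56.62543935512637, 'cx': 273.48991596696567, 'cy': 202.59533058326144, 'view': array([[ 0.0360203 ,  0.9992863 , -0.01137692, -0.00289223],
       [-0.58782524,  0.03039263,  0.80841683,  0.21163087],
       [ 0.80818564, -0.02243177,  0.58850046, -1.53032126],
       [ 0.        ,  0.        ,  0.        ,  1.        ]])}
scene dome 0.85 371 187 [0.311 0.314 0.015]
scene dome 0.6 401 233 [0.546 0.34  0.015]
scene dome_knob 0.74 402 204 [0.55  0.324 0.12 ]
scene dome_knob 0.55 378 158 [0.306 0.321 0.12 ]
scene mat 0.79 182 178 [ 0.2   -0.321  0.   ]
scene mat 0.62 297 241 [0.548 0.049 0.   ]
scene mat 0.57 401 230 [0.515 0.352 0.   ]
scene board 0.71 396 238 [0.546 0.329 0.   ]
scene tongs_grip 0.76 149 244 [ 0.555 -0.356  0.014]
scene tongs_jaw 0.61 141 265 [ 0.636 -0.358  0.014]
scene tongs 0.66 154 242 [ 0.532 -0.35   0.   ]
scene spatula 0.73 221 224 [ 0.464 -0.169  0.   ]
scene roll_center 0.38 302 240 [0.585 0.059 0.036]
side dome 0.91 209 329 [0.543 0.337 0.015]
side dome 0.78 322 352 [0.291 0.329 0.015]
side dome_knob 0.85 325 326 [0.291 0.328 0.12 ]
side dome_knob 0.63 205 297 [0.547 0.325 0.12 ]
side mat 0.62 244 241 [0.548 0.063 0.   ]
side mat 0.24 288 140 [ 0.537 -0.365  0.   ]
side tongs_grip 0.93 284 137 [ 0.548 -0.36   0.014]
side tongs_jaw 0.55 258 131 [ 0.636 -0.37   0.014]
side tongs 0.58 289 140 [ 0.532 -0.366  0.   ]
side spatula 0.7 295 187 [ 0.466 -0.166  0.   ]
```

View pics/scene0.png

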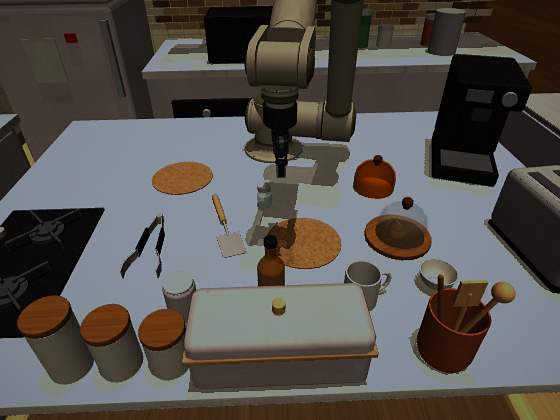

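View pics/side0.png

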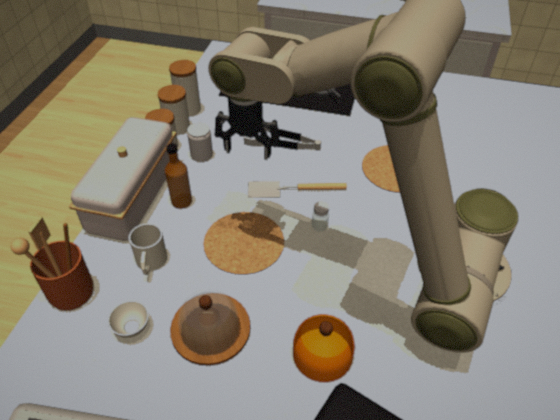

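Candidates: domes – orange at (375,178), clear at (402,225), so I take the clear one. Mats – (182,178) at y≈-0.32 and (302,242) at y≈+0.05, so I take the latter, which is farther to the robot's left. Tongs at (147,245), spatula at (222,225), oil at (270,262).

```bash
python3 - <<'E'
from h import *
np.set_printoptions(suppress=True)
s=observe(); print(np.array(s["tool_rot"]).round(3), s["time_s"])
for n in("scene","side"):
    im,D=cams.get_image(n); C=cal(n); P=cloud(n,D,C)
    if n=="scene": cv2.imwrite("pics/crop.png",cv2.resize(im[130:290,270:470,::-1],None,fx=4,fy=3.75)[:600,:800])
    for q in("mat","board","oil","mug","salt","tin","bowl","tongs","spatula"):
        for r in cams.outline_of(n,q)[:3]:
            m=r["mask"]&(D>0)
            if m.sum()<10: continue
            p=P[m]; v,u=np.nonzero(m)
            print(n,q,round(r["p"],2),int(u.mean()),int(v.mean()),"lo",np.percentile(p,3,0).round(3),"hi",np.percentile(p,97,0).round(3))
    for r in cams.outline_of(n,"dome_knob"):
        m=r["mask"]&(D>0);p=P[m];p=p[p[:,2]>.105]; 
        if len(p): v,u=np.nonzero(m);print(n,"knob",round(r["p"],2),int(u.mean()),int(v.mean()),np.median(p,0).round(3),p.max(0).round(3))
E
```

```text
[[-0.  1. -0.]
 [ 1.  0.  0.]
 [ 0. -0. -1.]] 1.0
scene mat 0.88 305 242 lo [ 0.462 -0.009  0.003] hi [0.647 0.155 0.008]
scene mat 0.82 182 177 lo [ 0.107 -0.411  0.003] hi [ 0.29  -0.234  0.009]
scene board 0.71 393 244 lo [0.491 0.243 0.005] hi [0.635 0.407 0.019]
scene oil 0.6 270 264 lo [ 0.756 -0.055  0.092] hi [ 0.79  -0.003  0.202]
scene oil 0.57 305 242 lo [ 0.458 -0.011  0.003] hi [0.65  0.155 0.008]
scene oil 0.36 227 235 lo [ 0.351 -0.196  0.002] hi [ 0.597 -0.103  0.022]
scene mug 0.85 367 279 lo [0.721 0.14  0.015] hi [0.798 0.242 0.092]
scene mug 0.63 146 244 lo [ 0.445 -0.402  0.001] hi [ 0.662 -0.311  0.031]
scene salt 0.62 263 194 lo [ 0.357 -0.059  0.008] hi [ 0.395 -0.021  0.078]
scene tin 0.79 179 291 lo [ 0.753 -0.256  0.038] hi [ 0.811 -0.2    0.103]
scene bowl 0.65 437 272 lo [0.68  0.331 0.008] hi [0.76  0.411 0.048]
scene bowl 0.49 270 264 lo [ 0.688 -0.058  0.007] hi [ 0.79  -0.003  0.202]
scene bowl 0.3 392 245 lo [0.495 0.244 0.006] hi [0.636 0.402 0.019]
scene tongs 0.62 146 244 lo [ 0.448 -0.402  0.004] hi [ 0.662 -0.311  0.031]
scene spatula 0.56 227 2
[... 693 characters left out ...]
t 0.86 320 216 lo [ 0.352 -0.052  0.005] hi [ 0.389 -0.018  0.077]
side tin 0.7 200 141 lo [ 0.74  -0.32   0.001] hi [ 0.803 -0.195  0.102]
side tin 0.17 208 322 lo [0.481 0.299 0.024] hi [0.591 0.401 0.129]
side bowl 0.97 128 319 lo [0.68  0.332 0.002] hi [0.758 0.411 0.046]
side bowl 0.63 286 188 lo [ 0.338 -0.194 -0.002] hi [ 0.591 -0.101  0.021]
side bowl 0.31 208 322 lo [0.481 0.297 0.023] hi [0.59  0.401 0.129]
side tongs 0.63 290 141 lo [ 0.438 -0.38  -0.001] hi [ 0.651 -0.31   0.03 ]
side spatula 0.86 286 188 lo [ 0.337 -0.191 -0.001] hi [ 0.589 -0.102  0.021]
side knob 0.97 208 322 [0.54  0.342 0.126] [0.576 0.369 0.137]
side knob 0.63 323 347 [0.291 0.328 0.116] [0.304 0.338 0.124]
```

View pics/crop.png

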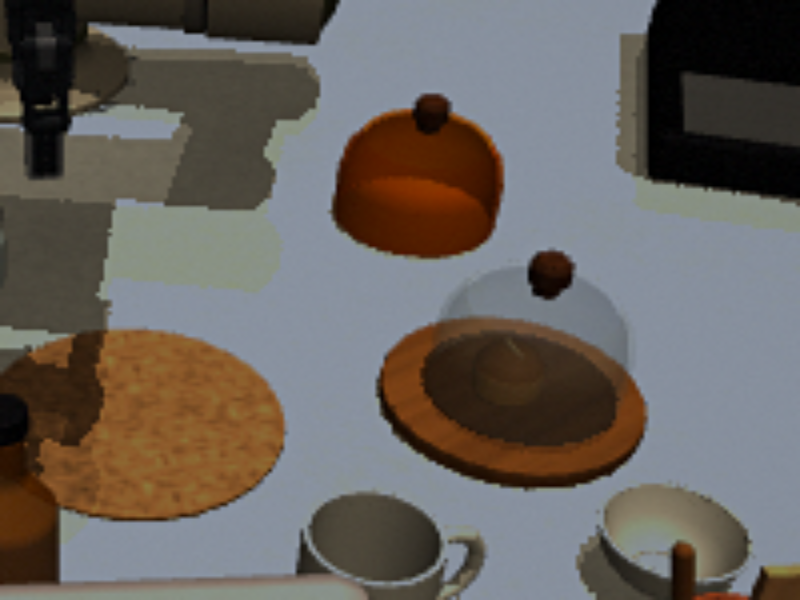

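move_arm(
  jaw=[8.5, 8.5, 8.5, 8.5, 8.5, 8.5, 8.5, 8.5, 8.5, 8.5],
  dp=[
    [2, 0, 0],
    [4, 0, 0],
    [4, 0, 0],
    [4, 0, 0],
    [4, 0, 0],
    [4, 0, 0],
    [4, 0, 0],
    [4, -0.5, 0],
    [3.5, 0, 0],
    [0, 0, 0],
  ],
  turn=[
    [0, 0, 0],
    [0, 0, 0],
    [0, 0, 0],
    [0, 0, 0],
    [0, 0, 0],
    [0, 0, 0],
    [0, 0, 0],
    [0, 0, 0],
    [0, 0, 0],
    [0, 0, 0],
  ],
)

```text
time_s: 2.93
position: [0.5436, 0.3406, 0.2306]
tool_rot: [[-0.006, 1.0, -0.001], [1.0, 0.006, 0.001], [0.001, -0.001, -1.0]]
ft_force: [-0.3, 0.5, -0.3]
grip_width: 0.0852
gripper_force: 0.0
```

```bash
python3 - <<'E'
from h import *
np.set_printoptions(suppress=True)
print(cams.calibration("wrist")["tool_from_camera"].round(3) if hasattr(cams.calibration("wrist")["tool_from_camera"],"round") else cams.calibration("wrist"))
C=cal("wrist"); print(observe()["position"],np.array(observe()["tool_rot"]).round(3))
im,D=save("wrist","w1.png"); P=cloud("wrist",D,C)
m=(P[...,2]>.105)&(P[...,2]<.14)&(D>0)
n,l,st,c=cv2.connectedComponentsWithStats(m.astype(np.uint8))
for i in range(1,n):
    if st[i,4]>40: p=P[l==i];t=p[p[:,2]>p[:,2].max()-.006];print(st[i],p.min(0).round(3),p.max(0).round(3),t.mean(0).round(3))
for q,z in(("dome_knob",.12),("dome",.015),("roll_center",.036),("board",0)):
    for r in cams.mark_of("wrist",q)[:2]:
        a=r["location"];print(q,round(r["p"],2),int(a[0]*560),int(a[1]*420),atz("wrist",a[0]*560,a[1]*420,z,C).round(4))
E
```

```text
[[-0.     0.948  0.318  0.082]
 [ 1.     0.001 -0.001  0.   ]
 [-0.001  0.318 -0.948 -0.143]
 [ 0.     0.     0.     1.   ]]
[0.54357764 0.34061302 0.23064621] [[-0.006  1.    -0.001]
 [ 1.     0.006  0.001]
 [ 0.001 -0.001 -1.   ]]
[ 264  191   37   39 1082] [0.531 0.313 0.105] [0.56  0.35  0.135] [0.545 0.337 0.133]
dome_knob 0.94 284 209 [0.5469 0.3357 0.12  ]
dome 0.73 278 179 [0.5416 0.3337 0.015 ]
dome 0.67 56 188 [0.301  0.3225 0.015 ]
```

View pics/w1.png

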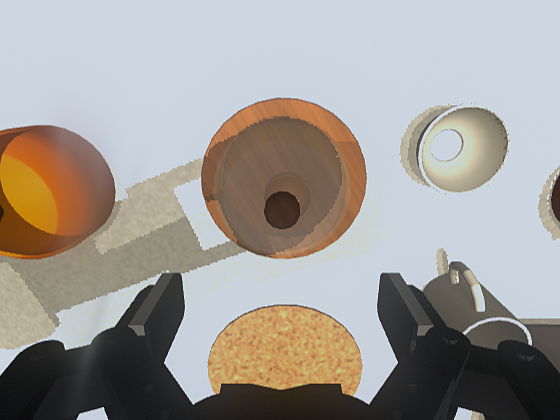

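Knob shows at (282,210), i.e. (0.545, 0.336); the roll is beneath the cover and the board round it. Descending.

move_arm(
  jaw=[8.5, 8.5, 8, 7, 6, 5, 2, 2, 2, 2, 2],
  dp=[
    [-0.4, 0.2, 2],
    [0, 0, 3.5],
    [0, 0, 3.5],
    [0, 0, 2.5],
    [0, 0, 1.2],
    [0, 0, 0],
    [0, 0, 0],
    [0, 0, 0],
    [0, 0, 0],
    [0, 0, 0],
    [0, 0, 0],
  ],
  turn=[
    [0, 0, 0],
    [0, 0, 0],
    [0, 0, 0],
    [0, 0, 0],
    [0, 0, 0],
    [0, 0, 0],
    [0, 0, 0],
    [0, 0, 0],
    [0, 0, 0],
    [0, 0, 0],
    [0, 0, 0],
  ],
  force=40,
)

```text
time_s: 4.1
position: [0.5472, 0.3311, 0.1057]
tool_rot: [[-0.0, 1.0, 0.002], [1.0, 0.0, 0.001], [0.001, 0.002, -1.0]]
ft_force: [-4.8, -1.4, 6.6]
grip_width: 0.0261
gripper_force: 40.0
```

move_arm(
  jaw=[2, 2, 2, 2, 2, 2],
  dp=[
    [0, 0, -0.5],
    [0, 0, -1.5],
    [0, 0, -2.5],
    [0, 0, -2.5],
    [0, 0, -1.5],
    [0, 0, 0],
  ],
  turn=[
    [0, 0, 0],
    [0, 0, 0],
    [0, 0, 0],
    [0, 0, 0],
    [0, 0, 0],
    [0, 0, 0],
  ],
)

```text
time_s: 4.6
position: [0.5482, 0.3315, 0.1931]
tool_rot: [[-0.0, 1.0, 0.006], [1.0, 0.0, 0.002], [0.002, 0.006, -1.0]]
ft_force: [0.6, -1.0, -2.0]
grip_width: 0.0261
gripper_force: 39.8
```

```bash
python3 - <<'E'
from h import *
save("side","s1.png"); s=observe(); print(s["position"],s["grip_width"],s["gripper_force"])
E
```

```text
[0.5475068  0.33119835 0.190608  ] 0.026157232099882834 39.760043277055956
```

View pics/s1.png

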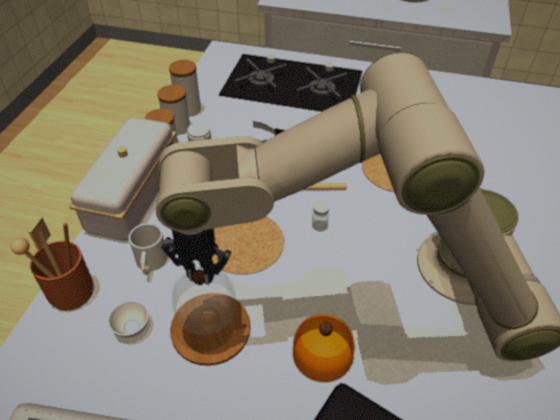

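Cover is lifted at (203,295) with the roll still on the board. Carrying it over the mat.

move_arm(
  jaw=[2, 2, 2, 2, 2, 2, 2, 2, 2, 2, 2],
  dp=[
    [-1.5, 0, 0],
    [-3, 0, 0],
    [-4, 0, 0],
    [-4, 0, 0],
    [-4, 0, 0],
    [-4, 0, 0],
    [-3.5, 0, 0],
    [-2, 0, 1],
    [-1, 0, 3],
    [0, 0, 3],
    [0, 0, 1],
  ],
  turn=[
    [0, 0, 0],
    [0, 0, 0],
    [0, 0, 0],
    [0, 0, 0],
    [0, 0, 0],
    [0, 0, 0],
    [0, 0, 0],
    [0, 0, 0],
    [0, 0, 0],
    [0, 0, 0],
    [0, 0, 0],
  ],
)

```text
time_s: 5.57
position: [0.5443, 0.0604, 0.1044]
tool_rot: [[0.002, 1.0, -0.009], [1.0, -0.002, 0.001], [0.001, -0.009, -1.0]]
ft_force: [-0.4, -0.6, -2.6]
grip_width: 0.0263
gripper_force: 40.1
```

```bash
python3 - <<'E'
from h import *
C=cal("wrist"); s=observe(); print(s["position"],s["ft_force"],s["grip_width"])
im,D=save("wrist","w2.png")
for n in ("scene","side"):
    im,D=cams.get_image(n); C=cal(n)
    for q,z in(("mat",.0),("dome_knob",s["position"][2]+.017),("dome",s["position"][2]-.09)):
        for r in cams.mark_of(n,q)[:3]:
            a=r["location"];print(n,q,round(r["p"],2),int(a[0]*560),int(a[1]*420),atz(n,a[0]*560,a[1]*420,z,C).round(4))
E
```

```text
[0.5443343  0.06040753 0.10435369] [-0.38482051 -0.58763264 -2.63348433] 0.02633776779277085
scene mat 0.78 181 178 [ 0.1994 -0.3265  0.    ]
scene mat 0.74 302 239 [0.5415 0.0643 0.    ]
scene dome_knob 0.63 302 205 [0.5425 0.0613 0.1214]
scene dome_knob 0.47 308 235 [0.6644 0.0628 0.1214]
scene dome_knob 0.32 399 229 [0.6537 0.2845 0.1214]
scene dome 0.93 305 234 [0.536  0.0747 0.0144]
scene dome 0.82 371 186 [0.3088 0.3142 0.0144]
scene dome 0.45 147 242 [ 0.5463 -0.364   0.0144]
side mat 0.55 202 153 [ 0.7754 -0.2406  0.    ]
side dome_knob 0.78 324 327 [0.2928 0.3311 0.1214]
side dome_knob 0.57 244 205 [0.5477 0.0481 0.1214]
side dome 0.93 320 353 [0.2944 0.3312 0.0144]
side dome 0.78 248 239 [0.5368 0.0666 0.0144]
```

View pics/w2.png

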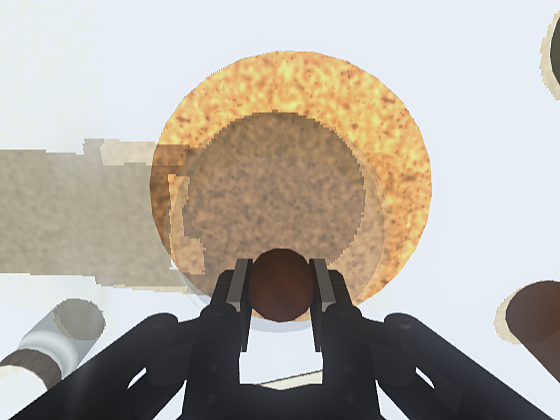

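The cover hangs upright over the mat, knob at (281,284), well centred. Lowering 1 cm and releasing.

move_arm(
  jaw=[2, 2, 2, 2, 5, 8.5, 8.5, 8.5, 8.5],
  dp=[
    [0, 0, 0.4],
    [0, 0, 0.4],
    [0, 0, 0.2],
    [0, 0, 0],
    [0, 0, 0],
    [0, 0, 0],
    [0, 0, 0],
    [0, 0, 0],
    [0, 0, 0],
  ],
  turn=[
    [0, 0, 0],
    [0, 0, 0],
    [0, 0, 0],
    [0, 0, 0],
    [0, 0, 0],
    [0, 0, 0],
    [0, 0, 0],
    [0, 0, 0],
    [0, 0, 0],
  ],
)

```text
time_s: 6.77
position: [0.5472, 0.061, 0.0996]
tool_rot: [[0.0, 1.0, 0.001], [1.0, -0.0, -0.0], [-0.0, 0.001, -1.0]]
ft_force: [0.9, 0.4, -0.3]
grip_width: 0.0839
gripper_force: 0.0
```

move_arm(
  jaw=[8.5, 8.5, 8.5, 8.5, 8.5, 8.5, 8.5, 8.5, 8.5, 8.5, 8.5, 8.5],
  dp=[
    [0, 0, 0],
    [0, 0, -1.5],
    [0, 0, -3],
    [0, 0, -4],
    [0, 0, -3.5],
    [-2, 0, -2],
    [-4, 0, 0],
    [-4, 0, 0],
    [-4, 0, 0],
    [-4, 0, 0],
    [-4, 0, 0],
    [-4, 0, 0],
  ],
  turn=[
    [0, 0, 0],
    [0, 0, 0],
    [0, 0, 0],
    [0, 0, 0],
    [0, 0, 0],
    [0, 0, 0],
    [0, 0, 0],
    [0, 0, 0],
    [0, 0, 0],
    [0, 0, 0],
    [0, 0, 0],
    [0, 0, 0],
  ],
)

```text
time_s: 7.77
position: [0.5466, -0.2009, 0.2395]
tool_rot: [[0.0, 1.0, 0.0], [1.0, -0.0, -0.0], [-0.0, 0.0, -1.0]]
ft_force: [0.8, 0.2, 0.7]
grip_width: 0.0852
gripper_force: 0.0
```

move_arm(
  jaw=[8.5, 8.5, 8.5, 8.5, 8.5, 8.5, 8.5, 8.5, 8.5, 8.5, 8.5, 8.5],
  dp=[
    [-4, 0, 0],
    [-4, 0, 0],
    [-4, 0, 0],
    [-3, 0, 0],
    [0, 0, 0],
    [0, 0, 0],
    [0, 0, 0],
    [0, 0, 0],
    [0, 0, 0],
    [0, 0, 0],
    [0, 0, 0],
    [0, 0, 0],
  ],
  turn=[
    [0, 0, 0.12],
    [0, 0, 0],
    [0, 0, 0],
    [0, 0, 0.12],
    [0, 0, 0.12],
    [0, 0, 0.12],
    [0, 0, 0.12],
    [0, 0, 0.12],
    [0, 0, 0.12],
    [0, 0, 0.12],
    [0, 0, 0.12],
    [0, 0, 0.12],
  ],
)

```text
time_s: 8.77
position: [0.5338, -0.3482, 0.2392]
tool_rot: [[0.934, 0.357, -0.0], [0.357, -0.934, 0.0], [-0.0, -0.0, -1.0]]
ft_force: [-0.0, -0.6, 0.3]
grip_width: 0.0852
gripper_force: 0.0
```

move_arm(
  jaw=[8.5, 8.5, 8.5, 8.5],
  dp=[
    [0, 0, 0],
    [0, 0, 0],
    [0, 0, 0],
    [0, 0, 0],
  ],
  turn=[
    [0, 0, 0.12],
    [0, 0, 0.12],
    [0, 0, 0.12],
    [0, 0, 0],
  ],
)

```text
time_s: 9.1
position: [0.5338, -0.3482, 0.2393]
tool_rot: [[1.0, 0.007, -0.0], [0.007, -1.0, 0.0], [-0.0, -0.0, -1.0]]
ft_force: [0.0, -0.5, 0.3]
grip_width: 0.0852
gripper_force: 0.0
```

```bash
python3 - <<'E'
from h import *
np.set_printoptions(suppress=True)
s=observe();C=cal("wrist"); print(s["position"],np.array(s["tool_rot"]).round(3),np.array(s["q"]).round(1))
im,D=save("wrist","w3.png"); P=cloud("wrist",D,C)
m=(P[...,2]>.018)&(P[...,2]<.04)&(D>0)
n,l,st,c=cv2.connectedComponentsWithStats(m.astype(np.uint8))
for i in range(1,n):
    if st[i,4]>80: p=P[l==i];print(st[i],p.min(0).round(3),p.max(0).round(3))
for q,z in(("tongs_grip",.014),("tongs_jaw",.014),("tongs",0)):
    for r in cams.mark_of("wrist",q)[:2]:
        a=r["location"];print(q,round(r["p"],2),int(a[0]*560),int(a[1]*420),atz("wrist",a[0]*560,a[1]*420,z,C).round(4))
for n in ("scene","side"):
    im,D=cams.get_image(n); C=cal(n)
    for q,z in(("mat",.0),("dome_knob",.109),("dome",.004),("roll_center",.036),("board",0)):
        for r in cams.mark_of(n,q)[:3]:
            a=r["location"];print(n,q,round(r["p"],2),int(a[0]*560),int(a[1]*420),atz(n,a[0]*560,a[1]*420,z,C).round(4))
E
```

```text
[ 0.53378062 -0.34820496  0.23929188] [[ 1.     0.007 -0.   ]
 [ 0.007 -1.     0.   ]
 [-0.    -0.    -1.   ]] [-43.7  30.6  58.2  -0.   91.2  45.9]
[ 243   33   99  227 2307] [ 0.433 -0.406  0.018] [ 0.668 -0.311  0.031]
[521  63  20  10 140] [ 0.636 -0.589  0.018] [ 0.644 -0.584  0.04 ]
[505 144  17  14 116] [ 0.555 -0.591  0.018] [ 0.565 -0.584  0.04 ]
[548 173  12  20 125] [ 0.515 -0.651  0.018] [ 0.535 -0.638  0.027]
[ 516  182   44   66 1815] [ 0.453 -0.655  0.018] [ 0.529 -0.614  0.04 ]
[117 232  31  58 435] [ 0.388 -0.187  0.018] [ 0.462 -0.16   0.022]
[541 234  19  15 161] [ 0.446 -0.671  0.02 ] [ 0.469 -0.65   0.034]
[479 264  19  15 105] [ 0.417 -0.592  0.018] [ 0.429 -0.584  0.04 ]
[  6 283  44  37 596] [ 0.357 -0.064  0.018] [ 0.395 -0.026  0.04 ]
scene mat 0.96 299 240 [0.5436 0.0557 0.    ]
scene mat 0.76 182 180 [ 0.2125 -0.3212  0.    ]
scene mat 0.46 268 206 [ 0.3796 -0.0267  0.    ]
scene dome_knob 0.97 375 155 [0.2677 0.3236 0.109 ]
scene dome_knob 0.69 305 210 [0.5504 0.0673 0.109 ]
scene dome 0.78 372 188 [0.3009 0.3198 0.004 ]
scene dome 0.58 301 235 [0.5263 0.0637 0.004 ]
scene roll_center 0.56 395 227 [0.5415 0.3222 0.036 ]
scene board 0.84 396 239 [0.5514 0.3274 0.    ]
side mat 0.63 398 166 [ 0.1899 -0.3322  0.    ]
side dome_knob 0.86 240 211 [0.5549 0.0603 0.109 ]
side dome_knob 0.67 325 325 [0.2931 0.3183 0.109 ]
side dome 0.79 246 245 [0.5386 0.0782 0.004 ]
side dome 0.65 320 350 [0.295  0.3195 0.004 ]
side roll_center 0.8 208 313 [0.5541 0.313  0.036 ]
side board 0.97 210 333 [0.5441 0.338  0.    ]
```

View pics/w3.png

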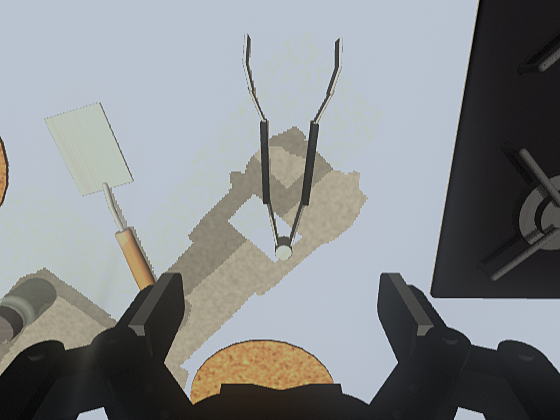

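Tongs: hinge at (284,252), tips at (248,36)/(341,40), grips at (266,160)/(310,160); the cover stands at about (0.55, 0.065) on the mat.

```bash
python3 - <<'E'
from h import *
C=cal("wrist"); im,D=cams.get_image("wrist"); P=cloud("wrist",D,C)
m=((P[...,2]>.018)&(P[...,2]<.04)&(D>0)).astype(np.uint8)
n,l,st,c=cv2.connectedComponentsWithStats(m)
i=l[100:110,240:270].max() if 0 else max(range(1,n),key=lambda k:st[k,4]); p=P[l==i]
for rep in range(2):
  a=0 if rep==0 else a
  d=np.array([np.cos(a),np.sin(a)]);w=np.array([-d[1],d[0]])
  s=p[:,:2]@d;t=p[:,:2]@w; s0=s.min(); mids=[]
  for k in np.arange(.08,.225,.01):
    q=t[(s>s0+k)&(s<s0+k+.01)]; mids.append((s0+k+.005,(q.min()+q.max())/2,q.max()-q.min()))
  mids=np.array(mids); b=np.polyfit(mids[:,0],mids[:,1],1); a+=np.arctan(b[0]); 
d=np.array([np.cos(a),np.sin(a)]);w=np.array([-d[1],d[0]]);s=p[:,:2]@d;t=p[:,:2]@w
q=[(t[(s>s.min()+k)&(s<s.min()+k+.01)]) for k in np.arange(.08,.225,.01)]
mt=np.mean([(x.min()+x.max())/2 for x in q]); so=s.max()-.125; so2=s.min()+.110
print("yaw",np.degrees(a),"grip",(so*d+mt*w),(so2*d+mt*w),"w",[(x.max()-x.min()).round(3) for x in q])
E
```

```text
yaw -1.7951526977666579 grip [ 0.54183757 -0.35505163] [ 0.543448  -0.3551021] w [np.float64(0.052), np.float64(0.052), np.float64(0.054), np.float64(0.055), np.float64(0.056), np.float64(0.057), np.float64(0.059), np.float64(0.061), np.float64(0.07), np.float64(0.079), np.float64(0.085), np.float64(0.089), np.float64(0.094), np.float64(0.094), np.float64(0.093)]
```

move_arm(
  jaw=[8.5, 8.5, 8.5, 8.5, 8.5, 8.5, 8.5, 8.5, 8.5, 8.5],
  dp=[
    [0.9, 0.7, 1.5],
    [0, 0, 3],
    [0, 0, 4],
    [0, 0, 4],
    [0, 0, 4],
    [0, 0, 3],
    [0, 0, 1.5],
    [0, 0, 1],
    [0, 0, 0],
    [0, 0, 0],
  ],
  turn=[
    [0, 0, 0.038],
    [0, 0, 0],
    [0, 0, 0],
    [0, 0, 0],
    [0, 0, 0],
    [0, 0, 0],
    [0, 0, 0],
    [0, 0, 0],
    [0, 0, 0],
    [0, 0, 0],
  ],
)

```text
time_s: 10.78
position: [0.5433, -0.3555, 0.02]
tool_rot: [[1.0, -0.027, 0.001], [-0.027, -1.0, -0.001], [0.001, 0.001, -1.0]]
ft_force: [-0.3, -0.3, 0.2]
grip_width: 0.0849
gripper_force: 0.0
```

move_arm(
  jaw=[8.5, 8.5, 8.5, 7, 6, 5.4, 5, 4.8, 4.8, 4.8, 4.8],
  dp=[
    [0, 0, 0.8],
    [0, 0, 0.8],
    [0, 0, 0.4],
    [0, 0, 0],
    [0, 0, 0],
    [0, 0, 0],
    [0, 0, 0],
    [0, 0, 0],
    [0, 0, 0],
    [0, 0, 0],
    [0, 0, 0],
  ],
  turn=[
    [0, 0, 0],
    [0, 0, 0],
    [0, 0, 0],
    [0, 0, 0],
    [0, 0, 0],
    [0, 0, 0],
    [0, 0, 0],
    [0, 0, 0],
    [0, 0, 0],
    [0, 0, 0],
    [0, 0, 0],
  ],
  force=25,
)

```text
time_s: 11.7
position: [0.5437, -0.3557, 0.0008]
tool_rot: [[1.0, -0.027, 0.003], [-0.027, -1.0, -0.002], [0.003, 0.002, -1.0]]
ft_force: [0.7, 1.1, 6.9]
grip_width: 0.0481
gripper_force: 7.8
```

move_arm(
  jaw=[4.8, 4.8, 4.8, 4.8, 4.8, 4.8, 4.8, 4.8, 4.8, 4.8, 4.8, 4.8],
  dp=[
    [0, 0, -0.3],
    [0, 0, -0.7],
    [0, 0, -1.0],
    [0, 0, -1.5],
    [0, 0, -2],
    [0, 0, -2.5],
    [0, 0, -3],
    [0, 0, -3],
    [0, 0, -3],
    [0, 0, -2],
    [0, 0, -1],
    [0, 0, 0],
  ],
  turn=[
    [0, 0, 0],
    [0, 0, 0],
    [0, 0, 0],
    [0, 0, 0],
    [0, 0, 0],
    [0, 0, 0],
    [0, 0, 0],
    [0, 0, 0],
    [0, 0, 0],
    [0, 0, 0],
    [0, 0, 0],
    [0, 0, 0],
  ],
)

```text
time_s: 12.7
position: [0.5433, -0.3555, 0.2021]
tool_rot: [[1.0, -0.027, 0.003], [-0.027, -1.0, -0.003], [0.003, 0.003, -1.0]]
ft_force: [0.3, -0.3, -1.1]
grip_width: 0.0479
gripper_force: 5.7
```

```bash
python3 - <<'E'
from h import *
s=observe();R=np.array(s["tool_rot"]); print(s["position"],s["grip_width"],s["gripper_force"],s["ft_force"])
C=cal("wrist");im,D=save("wrist","w4.png"); P=cloud("wrist",D,C); L=(P-np.array(s["position"]))@R
m=(L[...,2]>-.06)&(L[...,2]<.03)&(D>0)&(L[...,0]>.02)&(abs(L[...,1])<.08)
for a in np.arange(.02,.13,.01):
    q=L[m&(L[...,0]>a)&(L[...,0]<=a+.01)]
    if len(q)>5: print(round(a,2),len(q),q.min(0).round(3),q.max(0).round(3))
im,D=cams.get_image("side");C=cal("side")
for q in("roll_center","dome_knob"):
  for r in cams.mark_of("side",q): a=r["location"];print(q,round(r["p"],2),atz("side",a[0]*560,a[1]*420,.036 if q[0]=="r" else .109,C).round(3))
E
```

```text
[ 0.54331628 -0.35551088  0.20213458] 0.04788554994590976 5.6556688249111176 [ 0.25666657 -0.32884255 -1.06339115]
0.02 1257 [ 0.02  -0.025 -0.029] [0.03  0.025 0.   ]
0.03 1369 [ 0.03  -0.025 -0.029] [0.04  0.025 0.   ]
0.04 1523 [ 0.04  -0.025 -0.029] [0.05  0.025 0.   ]
0.05 1196 [ 0.05  -0.029 -0.026] [ 0.06   0.03  -0.002]
0.06 1287 [ 0.06  -0.033 -0.026] [ 0.07   0.035 -0.003]
0.07 1559 [ 0.07  -0.036 -0.029] [ 0.08   0.037 -0.   ]
0.08 1832 [ 0.08  -0.038 -0.03 ] [0.09  0.039 0.   ]
0.09 2011 [ 0.09 -0.04 -0.03] [0.1   0.041 0.   ]
0.1 2161 [ 0.1  -0.04 -0.03] [0.11  0.041 0.001]
0.11 185 [ 0.11  -0.036 -0.016] [0.114 0.038 0.   ]
roll_center 0.74 [ 0.456 -0.126  0.036]
roll_center 0.65 [0.536 0.352 0.036]
roll_center 0.63 [0.55  0.32  0.036]
dome_knob 0.9 [0.552 0.057 0.109]
dome_knob 0.59 [0.293 0.322 0.109]
```

View pics/w4.png

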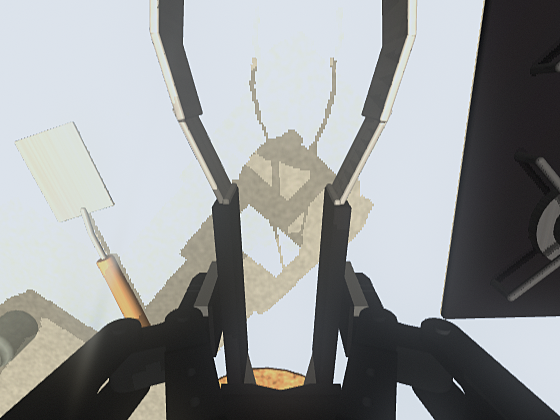

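Tongs are held level at the jaws' open width; underside at the TCP height. Carrying them to the board.

move_arm(
  jaw=[4.8, 4.8, 4.8, 4.8, 4.8, 4.8, 4.8, 4.8, 4.8, 4.8, 4.8, 4.8],
  dp=[
    [0, -0.8, 0],
    [0, -1.6, 0],
    [0, -2.4, 0],
    [-0.5, -3, 0],
    [-0.5, -3, 0],
    [-0.5, -3, 0],
    [-0.5, -3, 0],
    [-0.5, -3, 0],
    [-0.5, -3, 0],
    [-0.5, -3, 0],
    [-0.5, -3, 0],
    [-0.5, -3, 0],
  ],
  turn=[
    [0, 0, 0],
    [0, 0, 0],
    [0, 0, 0],
    [0, 0, 0],
    [0, 0, 0],
    [0, 0, 0],
    [0, 0, 0],
    [0, 0, 0],
    [0, 0, 0],
    [0, 0, 0],
    [0, 0, 0],
    [0, 0, 0],
  ],
)

```text
time_s: 13.9
position: [0.5055, -0.034, 0.1986]
tool_rot: [[1.0, -0.027, -0.001], [-0.027, -1.0, 0.001], [-0.001, -0.001, -1.0]]
ft_force: [0.7, -0.5, -1.2]
grip_width: 0.0481
gripper_force: 5.7
```

move_arm(
  jaw=[4.8, 4.8, 4.8, 4.8, 4.8, 4.8, 4.8, 4.8, 4.8, 4.8, 4.8, 4.8],
  dp=[
    [-0.5, -3, 0],
    [-0.5, -3, 0],
    [-0.5, -3, 0],
    [-0.5, -3, 0],
    [-0.5, -3, 0],
    [-0.5, -3, 0],
    [-0.5, -3, 0],
    [-0.5, -2.5, 0],
    [0, -2, 0],
    [0, -1.5, 0],
    [0, -1, 0],
    [0, 0, 0],
  ],
  turn=[
    [0, 0, 0],
    [0, 0, 0],
    [0, 0, 0],
    [0, 0, 0],
    [0, 0, 0],
    [0, 0, 0],
    [0, 0, 0],
    [0, 0, 0],
    [0, 0, 0],
    [0, 0, 0],
    [0, 0, 0],
    [0, 0, 0],
  ],
)

```text
time_s: 14.9
position: [0.4735, 0.2465, 0.1987]
tool_rot: [[1.0, -0.025, -0.001], [-0.025, -1.0, 0.0], [-0.001, -0.0, -1.0]]
ft_force: [-0.9, 0.3, -1.5]
grip_width: 0.0483
gripper_force: 5.7
```

move_arm(
  jaw=[4.8, 4.8, 4.8, 4.8, 4.8, 4.8, 4.8, 4.8, 4.8, 4.8, 4.8],
  dp=[
    [0, 0, 0],
    [0, 0, 0],
    [0, 0, 0],
    [0, 0, 0],
    [0, 0, 0],
    [0, 0, 0],
    [0, 0, 0],
    [0, 0, 0],
    [0, 0, 0],
    [0, 0, 0],
    [0, 0, 0],
  ],
  turn=[
    [0, 0, -0.05],
    [0, 0, -0.1],
    [0, 0, -0.1],
    [0, 0, -0.1],
    [0, 0, -0.1],
    [0, 0, -0.1],
    [0, 0, -0.1],
    [0, 0, -0.1],
    [0, 0, -0.06],
    [0, 0, 0],
    [0, 0, 0],
  ],
)

```text
time_s: 15.82
position: [0.4741, 0.2443, 0.1991]
tool_rot: [[0.711, 0.703, -0.001], [0.703, -0.711, -0.0], [-0.001, -0.0, -1.0]]
ft_force: [0.1, -0.0, -1.4]
grip_width: 0.0483
gripper_force: 5.7
```

```bash
cat > look.py <<'E'
from h import *
import sys
np.set_printoptions(suppress=True)
s=observe();R=np.array(s["tool_rot"]);t=np.array(s["position"]); print(t.round(4),R.round(3),s["grip_width"],s["gripper_force"],s["ft_force"])
C=cal("wrist");im,D=save("wrist",sys.argv[1]); P=cloud("wrist",D,C)
b=(abs(P[...,0]-.545)<.04)&(abs(P[...,1]-.33)<.045)&(D>0)
m=b&(P[...,2]>.028)&(P[...,2]<.062); p=P[m]
print(len(p),"roll",p.min(0).round(4),p.max(0).round(4),p.mean(0).round(4))
c=(np.percentile(p,1,0)+np.percentile(p,99,0))/2; c[2]=.036; print("roll in tool cm",((c-t)@R*100).round(2))
print("board z",np.median(P[b&(P[...,2]<.022)][:,2]))
for q in("roll_center","tongs_jaw"):
    for r in cams.mark_of("wrist",q)[:2]:
        a=r["location"];w=atz("wrist",a[0]*560,a[1]*420,.036 if q[0]=="r" else t[2]+.014,C);print(q,round(r["p"],2),int(a[0]*560),int(a[1]*420),w.round(4),((w-t)@R*100).round(2))
E
python3 look.py w5.png
```

```text
[0.4741 0.2443 0.1991] [[ 0.711  0.703 -0.001]
 [ 0.703 -0.711 -0.   ]
 [-0.001 -0.    -1.   ]] 0.048268563733021394 5.655801817774773 [ 0.10599871 -0.0155284  -1.36189071]
2902 roll [0.5272 0.2977 0.0303] [0.5739 0.3445 0.0608] [0.5502 0.3209 0.0528]
roll in tool cm [10.83 -0.11 16.3 ]
board z 0.015310115812254999
roll_center 0.95 277 57 [0.5498 0.323  0.036 ] [10.92 -0.26 16.3 ]
```

View pics/w5.png

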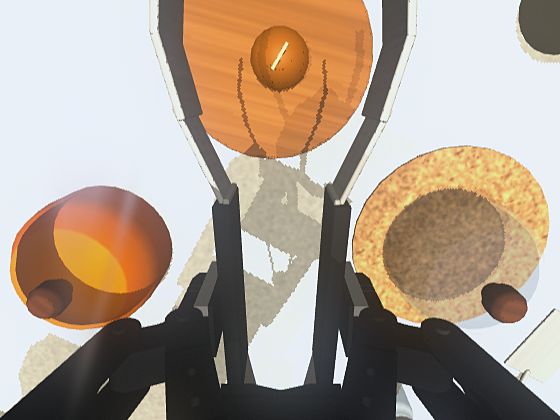

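Roll at (280,58), centred between the open jaws; orange cover and placed cover are both clear on the sides. Descend.

move_arm(
  jaw=[4.8, 4.8, 4.8, 4.8, 4.8, 4.8, 4.8, 4.8, 4.8, 4.8],
  dp=[
    [0.8, -0.1, 1],
    [0, 0, 2],
    [0, 0, 3],
    [0, 0, 3],
    [0, 0, 3],
    [0, 0, 2.5],
    [0, 0, 1.5],
    [0, 0, 1],
    [0, 0, 0.5],
    [0, 0, 0],
  ],
  turn=[
    [0, 0, 0],
    [0, 0, 0],
    [0, 0, 0],
    [0, 0, 0],
    [0, 0, 0],
    [0, 0, 0],
    [0, 0, 0],
    [0, 0, 0],
    [0, 0, 0],
    [0, 0, 0],
  ],
)

```text
time_s: 16.8
position: [0.479, 0.2514, 0.0235]
tool_rot: [[0.709, 0.705, -0.001], [0.705, -0.709, -0.0], [-0.001, -0.001, -1.0]]
ft_force: [0.1, 0.6, -0.5]
grip_width: 0.048
gripper_force: 5.7
```

```bash
python3 look.py w6.png
```

```text
[0.479  0.2514 0.0235] [[ 0.709  0.705 -0.001]
 [ 0.705 -0.709 -0.   ]
 [-0.001 -0.001 -1.   ]] 0.048007049760065715 5.65560556948185 [ 0.14804582  0.6422222  -0.51422643]
19564 roll [0.505 0.285 0.028] [0.585  0.3562 0.0611] [0.5447 0.3185 0.0505]
roll in tool cm [ 9.44 -0.25 -1.26]
board z 0.015381663462947642
roll_center 0.97 283 37 [0.5506 0.321  0.036 ] [ 9.98  0.12 -1.26]
```

View pics/w6.png

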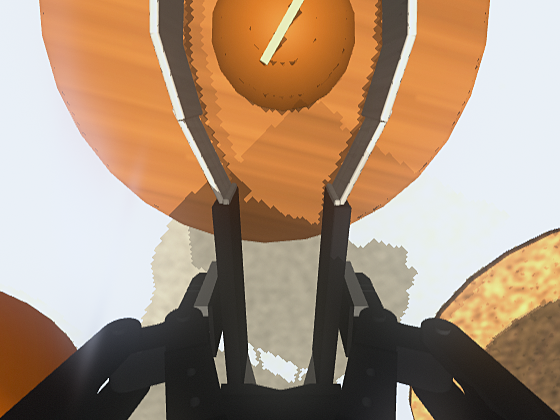

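Roll centred between the jaws at (283,37). Squeezing gradually.

move_arm(
  jaw=[4.6, 4.4, 4.2, 4, 3.8, 3.6, 3.4, 3.2, 3, 3, 3, 3],
  dp=[
    [0, 0, 0],
    [0, 0, 0],
    [0, 0, 0],
    [0, 0, 0],
    [0, 0, 0],
    [0, 0, 0],
    [0, 0, 0],
    [0, 0, 0],
    [0, 0, 0],
    [0, 0, 0],
    [0, 0, 0],
    [0, 0, 0],
  ],
  turn=[
    [0, 0, 0],
    [0, 0, 0],
    [0, 0, 0],
    [0, 0, 0],
    [0, 0, 0],
    [0, 0, 0],
    [0, 0, 0],
    [0, 0, 0],
    [0, 0, 0],
    [0, 0, 0],
    [0, 0, 0],
    [0, 0, 0],
  ],
  force=30,
)

```text
time_s: 17.95
position: [0.4792, 0.2513, 0.0243]
tool_rot: [[0.709, 0.705, 0.0], [0.705, -0.709, 0.0], [0.0, 0.0, -1.0]]
ft_force: [-0.6, 0.1, -0.2]
grip_width: 0.0335
gripper_force: 30.2
```

move_arm(
  jaw=[3, 3, 3, 3, 3, 3, 3, 3, 3, 3, 3],
  dp=[
    [0, 0, -0.3],
    [0, 0, -0.8],
    [0, 0, -1.2],
    [0, 0, -1.8],
    [0, 0, -2],
    [0, 0, -2],
    [0, 0, -2],
    [0, 0, -1.5],
    [0, 0, -1],
    [0, 0, -0.4],
    [0, 0, 0],
  ],
  turn=[
    [0, 0, 0],
    [0, 0, 0],
    [0, 0, 0],
    [0, 0, 0],
    [0, 0, 0],
    [0, 0, 0],
    [0, 0, 0],
    [0, 0, 0],
    [0, 0, 0],
    [0, 0, 0],
    [0, 0, 0],
  ],
)

```text
time_s: 18.87
position: [0.4794, 0.2514, 0.1555]
tool_rot: [[0.709, 0.705, 0.002], [0.705, -0.709, 0.001], [0.002, 0.001, -1.0]]
ft_force: [0.1, 0.9, -1.4]
grip_width: 0.0332
gripper_force: 30.2
```

move_arm(
  jaw=[3, 3, 3, 3, 3, 3],
  dp=[
    [0, 0, 0],
    [0, 0, 0],
    [0, 0, 0],
    [0, 0, 0],
    [0, 0, 0],
    [0, 0, 0],
  ],
  turn=[
    [0, 0, 0],
    [0, 0, 0],
    [0, 0, 0],
    [0, 0, 0],
    [0, 0, 0],
    [0, 0, 0],
  ],
)

```text
time_s: 19.37
position: [0.4791, 0.2513, 0.1541]
tool_rot: [[0.709, 0.705, -0.0], [0.705, -0.709, -0.0], [-0.0, -0.0, -1.0]]
ft_force: [0.6, -0.4, -1.0]
grip_width: 0.0333
gripper_force: 30.2
```

```bash
python3 - <<'E'
from h import *
s=observe();t=np.array(s["position"]);R=np.array(s["tool_rot"])
W,_=cams.get_image("wrist");C=cal("wrist")
for r in cams.mark_of("wrist","roll_center")[:2]:
    a=r["location"];w=atz("wrist",a[0]*560,a[1]*420,t[2]+.012,C);print(round(r["p"],2),int(a[0]*560),int(a[1]*420),((w-t)@R*100).round(2))
S,D=cams.get_image("side"); P=cloud("side",D)
for r in cams.outline_of("side","roll")[:2]:
    p=P[r["mask"]&(D>0)]; print("roll",round(r["p"],2),p.min(0).round(3),p.max(0).round(3))
for r in cams.mark_of("side","dome_knob")[:3]:
    a=r["location"];print("knob",atz("side",a[0]*560,a[1]*420,.109).round(3))
cv2.imwrite("pics/f.png",np.hstack([cv2.resize(W,(400,300)),cv2.resize(S,(400,300))])[:,:,::-1])
E
```

```text
0.72 284 39 [ 9.94  0.15 -1.2 ]
knob [0.294 0.326 0.109]
```

View pics/f.png

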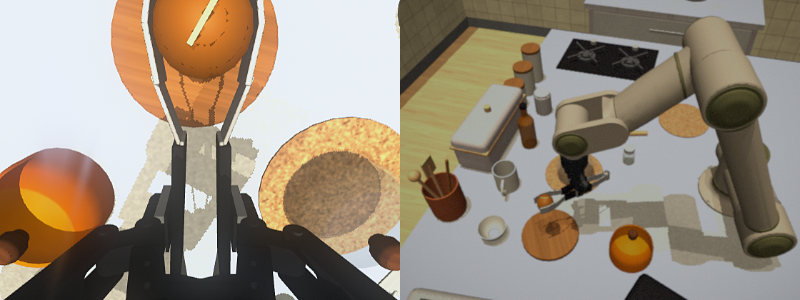

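The roll hangs in the tongs' jaws (left half at (205,30), right half at (545,200)), about 0.166 m up and steady, with the cover on the mat.

```bash
python3 -c "
from rig import ticket
print(ticket.close_job())"
```

```text
the job is handed in; nothing more can be done
None
```

The job is handed in (no verdict was returned): the clear cover stands on the left cork mat, and the squeezed tongs hold the roll still about 0.17 m above the counter.

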